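# Reset the cut-out under its push-latch cover

### The job

The water bath's over-temperature cut-out has tripped. Press the grey cover on top of the small white unit so that it pops open, press the reset button underneath it all the way in, then push the cover back down and press it until it latches shut. Only touch and push with the fingers: do not lift or shove the unit, and leave the dish, bottle and cassette round it alone.

Things in the scene. Friction and masses are not known exactly. Their poses are not given: they have to be found in the camera images.
- unit: White unit, 130 (x) x 120 (y) mm, loose on the bench, about 3 kg. Origin: centre of its underside; z up; its front plate with lens and jack faces its -x. Its deck is 60 mm above the bench. Under the cover is a well, x -17 to +41 mm, y -39 to +39 mm, its floor 28 mm below the deck.
- cover_press (a point): Touch point (four fine dark ribs) on the outer face of the cover, 48 mm from the hinge axis, 16 mm from the free edge; moves with the cover. z: outward normal of the outer face; x: from free edge to hinge. The cover is a grey plate, 64 mm (hinge to free edge) x 84 x 8 mm; shut, it lies level with this face 6 mm above the deck (66 mm above the bench).
- cover_hinge (a point): Middle of the cover's hinge axis, which runs along the unit's y axis on the far side of the cover: x = +45 mm, y = 0, z = 62 mm in the unit's frame. Its axes turn with the cover (x from free edge to hinge, z the cover's outward normal).
- cover (a joint): Cover angle, rad: 0 latched, -0.07 at the stop when pressed in, 1.9 fully open (leaning back 19 degrees past upright). Latched: press the touch point 3.5 mm down to the stop (2 to 4 N, then hard), hold 0.2 s, let go; it springs open in 1.5 s. Open: push the outer face over to the front and down (2 to 4 N, brief jolts to 9 N) to the same stop, hold, let go: latched. A further full press reopens it.
- reset_button_top (a point): Middle of the top of the white round reset button (18 mm across) in the well, 6 mm below the deck (54 mm above the bench) when not pressed, at x = +9 mm, y = 0 in the unit's frame. z up.
- reset_button (a joint): Travel of the button, m: 0 up, 0.006 fully in. It springs back; it starts to move at 1.5 N and is fully in at 5 N.
- petri_dish: Bystander: clear covered dish, 64 mm across, 17 mm high, in front to the left. Origin: centre of its underside.
- stain_bottle: Bystander: purple bottle with white cap, 47 mm across, 92 mm high, in front to the right. Origin: centre of its underside.
- cassette_5: Bystander: green cassette with a wax block, 28 x 40 x 13 mm, behind the unit. Origin: centre of its underside.

How it is judged (in metres and radians):
On the way, in this order (a step that is already met when the one before it is completed fails the run):
1. the cover has popped open (value of joint cover above 1.5 rad), for 0.1 s.
2. the reset button is pressed in with the fingers (value of joint reset_button above 0.0045 m and contact force between the fingers and reset_button above 0.5 N and value of joint cover above 1 rad), for 0.1 s.
At the end, for the whole second after the job is handed in: After popping open and a button press of at least 4.5 mm, the cover is latched shut (within 0.03 rad of level, at rest), the button is up again, the unit stands level within 30 mm of its start, and the dish, bottle and cassette are within 15 mm of theirs (value of joint cover between -0.03 and 0.03 rad and velocity of joint cover between -0.05 and 0.05 rad/s and value of joint reset_button below 0.0015 m and distance of unit from where it was at the start of the episode below 0.03 m and angle between unit's own z axis and vertical below 0.05 rad and distance of each of petri_dish, stain_bottle, cassette_5 from where it was at the start of the episode below 0.015 m); the robot touches nothing.
It fails at once if the unit is lifted or tipped (height (world z) of unit above 0.008 m or angle between unit's own z axis and vertical above 0.12 rad).
It fails at once if the unit is shoved more than 30 mm (distance of unit from where it was at the start of the episode above 0.03 m).
It fails at once if a bystander is moved or lifted more than 15 mm (distance of any of petri_dish, stain_bottle, cassette_5 from where it was at the start of the episode above 0.015 m).
It also fails if it takes over 48 s, if anything falls off the work surface, if the arm or the gripper's body presses on something with over 40 N, if the wrist force passes 120 N, or if a joint passes its speed limit or range.

### The arm

A 7-joint arm with a two-finger parallel gripper is mounted at the origin on a cart in front of the work surface, level with it; the furniture and walls round the work are solid. World frame = base frame: x ahead of the robot, y to its left, z up, the work surface at z = 0. Lengths are in mm, angles in rad, forces in N, time in s.
With the tool pointing down it reaches from about 425 to 950 mm from the base axis. Payload 4.7 kg.
Tool frame: the origin (TCP) lies between the finger pads; the fingertips stand 11 mm ahead of it and the grasp point (between the pads) lies 8 mm behind it; x points along the fingers, y is the direction in which the jaws open and shut, and the axes are right-handed (so a half turn about x gives the same grasp; the last joint's range is limited). The gripper opens to 85 mm and grips with 20 to 120 N. Pads are 22 mm wide; open, the fingers measure 114 mm over their backs; the gripper's body (76 mm by 85 mm) begins 54 mm behind the grasp point. The pads swing forward as they close: fully open they stand 13 mm farther back than shut.
Start: joints at [-1.338, 0.469, -0.049, 1.532, 0.024, 1.141, -0.082], TCP at [174.661, 652.028, 242.335] pointing down, gripper open.
Joint ranges: [-2.59, 2.59], [-0.33, 1.99], [-1.39, 1.29], [0.1, 2.45], [-1.04, 4.18], [0.21, 1.99], [-2.66, 2.66]. Speed limits (rad/s): [2.57, 2.57, 3.14, 3.14, 3.14, 3.14, 3.14].

### API

Orientations are given as a unit quaternion [x, y, z, w].
In Python, from station import * gives the robot as it stands. The module is installed in compiled form; this text tells all that it offers.
- The arm moves only by the tool send_rows, never from a script. Its argument "motion" is a list of rows, each an object with "rotation": the turn, a rotation vector about the tool's x, y, z in degrees, a list of three; "xyz": the shift along the tool's x, y, z in mm, a list of three; "gripper": the closure, from 0 (fully open) to 1 (shut). In form: [{"rotation": [ax, ay, az], "xyz": [tx, ty, tz], "gripper": gripper}, ...]. A call has 1 to 5 rows; each row is the pose to reach, as a shift and turn from the pose commanded when the call began, along the tool's axes at that moment; what a row does not reach only later rows make up. A row lasts 1/10 s, in which the tool goes at most 50 mm and 8.59 degrees, less where a joint would pass 70% of its speed; a pose out of reach is approached as far as the arm can. A call with a gripper value outside its range is refused whole. The fingers move at their own pace and stop on an object; "force" is the grip in N (left out, the last holds). Time passes only in rows, so rows that repeat a pose let the fingers close. It gives the time, the measured TCP pose, the force and the opening at its end, in the units of the state.
- sense(): the state, without advancing time (a new reading comes with each control period).
- capture(name): name is "scene" or "top"; returns the picture (384x512x3 uint8, red, green, blue); there is no depth.
- get_calibration(name): a dict with "mtx" (3x3 intrinsics, pixels), "rvec" (rotation vector, rad) and "tvec" (3), from world to camera coordinates, as OpenCV has them. Camera axes: x right, y down, z forward; pixel columns grow to the right and rows downward; lengths in mm; the calibration is good to about 2 mm. A picture is of the moment at which its call begins. get_calibration takes no time and is no camera call.
- close_job(): hands the job in, once; it reports no verdict.
The state is a dict: "time_s": time; "joint_pos": joint angles; "qvel": joint speeds; "effort": joint torques, N m; "eef_pos": TCP position; "eef_rot": TCP orientation; "contact_force": force on the tool from outside, world axes, zero at the start; "torque": the same for the moment, N m; "width": opening from 0.0 (shut) to 1.0 (fully open).
Only numpy, scipy, OpenCV 4.12 (cv2) and the standard library are available. Lean on these libraries where they do the work, as an engineer would, in place of code of your own. Each camera call takes 0.05 s, during which the arm holds its last target.

## Working session

There is one attempt and no reset: what is moved stays moved. The work goes in short steps, Python scripts to look and compute and a tool call to move; the robot and the scene stay as the last step left them, time stands still between calls to the robot, and variables do not carry over. Pictures are saved under pics/ and viewed, and the job is handed in when it is done.

Besides the shell and the picture viewer there is one more tool, called as name([rows], argument=value, ...), one row to a line, values as JSON. send_rows: Moves the arm, as the interface text tells. Its arguments: {"type":"object","properties":{"motion":{"type":"array"},"force":{"type":"number"}},"required":["motion"]}

```bash
mkdir -p pics
python3 - <<'E'
from station import *
import cv2
s=sense()
for k,v in s.items(): print(k,v)
for n in("scene","top"):
    im=capture(n); cv2.imwrite(f"pics/{n}0.png",im[:,:,::-1]); print(n,get_calibration(n))
E
```

```text
time_s 0.0
joint_pos [-1.33791188  0.46947239 -0.04860343  1.53370682  0.02408284  1.14099145
 -0.08229125]
qvel [ 0.00152958 -0.00114279  0.00023445  0.00160006 -0.00021581 -0.00054298
 -0.00147012]
effort [ 3.77732731e-04 -5.10314906e+01 -4.68102051e-02 -2.37707698e+01
  1.06018782e-02  7.69191014e-03  7.34125848e-06]
eef_pos [174.52583337 651.45896273 241.23509604]
eef_rot [ 0.0915754   0.70113264 -0.09297716  0.7009866 ]
contact_force [-0.57413338  0.13124263  0.60292079]
torque [ 0.04063304 -0.01605658 -0.0200146 ]
width 0.9953038741948476
scene {'mtx': array([[426.19107572,   0.        , 250.50355434],
       [  0.        , 426.19107572, 197.095814  ],
       [  0.        ,   0.        ,   1.        ]]), 'rvec': array([ 2.06841116, -0.98358195,  0.45375833]), 'tvec': array([-343.37349788,  312.7232199 ,  879.6947568 ])}
top {'mtx': array([[381.75309333,   0.        , 257.08056132],
       [  0.        , 381.75309333, 194.28822476],
       [  0.        ,   0.        ,   1.        ]]), 'rvec': array([ 2.10745927, -2.1660121 ,  0.14218754]), 'tvec': array([ -10.64022302,  561.07769285, 1117.09593207])}
```

View pics/scene0.png

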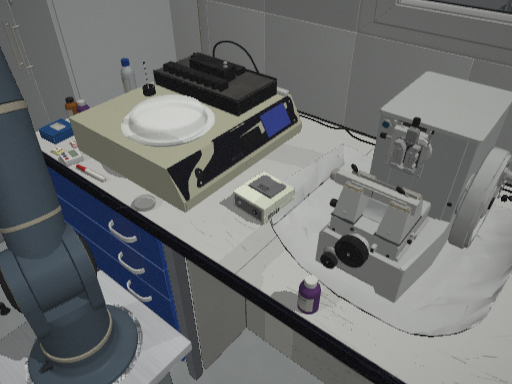

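View pics/top0.png

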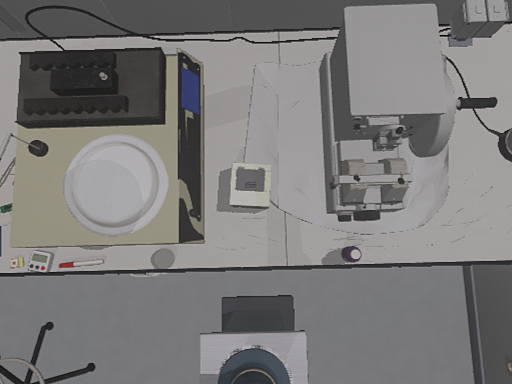

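```bash
python3 - <<'E'
import cv2
a=cv2.imread("pics/scene0.png")[160:235,220:310]; b=cv2.imread("pics/top0.png")[150:222,215:290]
cv2.imwrite("pics/sc.png",cv2.resize(a,None,fx=8,fy=8,interpolation=2)); cv2.imwrite("pics/tc.png",cv2.resize(b,None,fx=8,fy=8,interpolation=2))
E
cat > h.py <<'E'
import numpy as np,cv2
from station import *
from scipy.spatial.transform import Rotation as R
def ray(n,px):
    c=get_calibration(n);M=R.from_rotvec(c['rvec']).as_matrix();t=c['tvec']
    u=cv2.undistortPoints(np.array([[px]],float),c['mtx'],None)[0,0]
    return -M.T@t, M.T@np.array([u[0],u[1],1])
def at_z(n,px,z):
    o,d=ray(n,px); return o+d*(z-o[2])/d[2]
def proj(n,p):
    c=get_calibration(n); return cv2.projectPoints(np.array(p,float).reshape(-1,1,3),c['rvec'],c['tvec'],c['mtx'],None)[0][:,0]
E
```

```text
(no output)
```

View pics/sc.png

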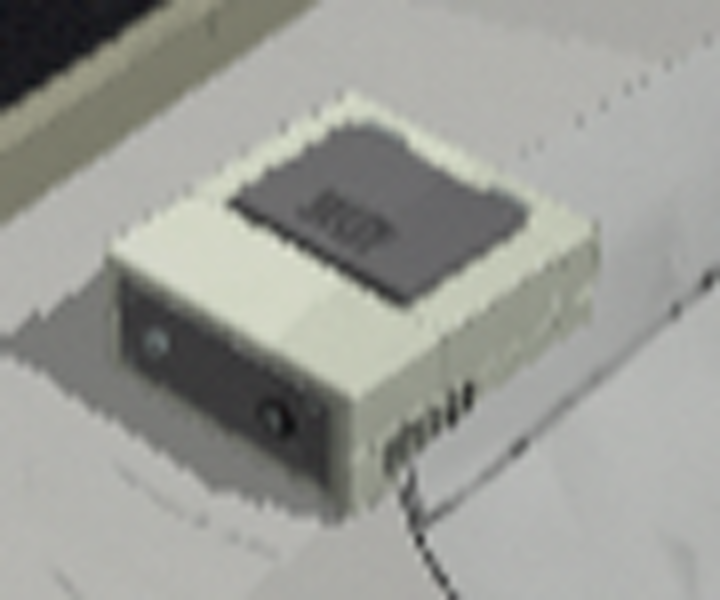

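View pics/tc.png

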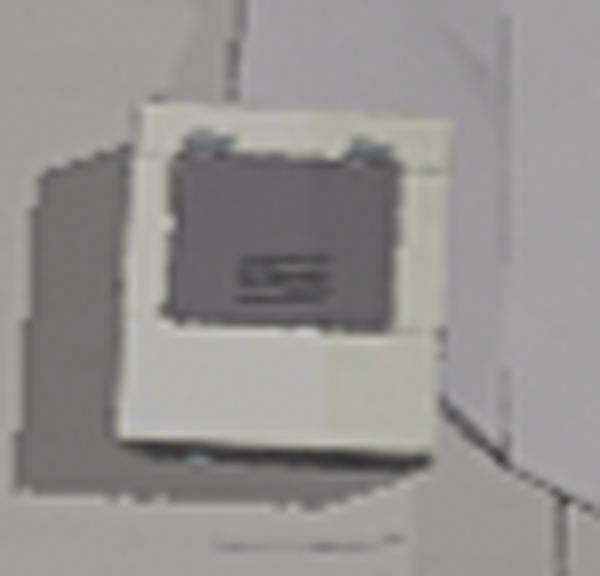

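Run:
```python
from h import *
f=lambda p,o:((p[0]+.5)/8-.5+o[0],(p[1]+.5)/8-.5+o[1])
T=[f(p,(215,150)) for p in [(118,438),(435,455),(142,103),(452,122)]]
S=[f(p,(220,160)) for p in [(112,250),(350,397),(352,95),(598,222)]]
for n,P in(("top",T),("scene",S)):
    w=np.array([at_z(n,p,60)[:2] for p in P]); print(n,w.round(1),w.mean(0), 
     [np.degrees(np.arctan2(*(w[a]-w[b])[::-1])) for a,b in((2,0),(3,1))],[np.degrees(np.arctan2(*(w[a]-w[b])[::-1]))-90 for a,b in((0,1),(2,3))])
print(at_z("top",f((284,280),(215,150)),66),at_z("scene",f((348,220),(220,160)),66))
print(R.from_quat(sense()['eef_rot']).as_matrix().round(3))
for n,px in(("top",(163,259)),("scene",(143,202)),("top",(351,254)),("scene",(309,297))): print(at_z(n,px,10))
```

```text
top [[530.   57.2]
 [520.3 -60.5]
 [657.4  46.2]
 [646.6 -70.8]] [588.58637429  -6.9896594 ] [np.float64(-4.955292679061046), np.float64(-4.660071253888961)] [np.float64(-4.704103171646281), np.float64(-5.316895793618016)]
scene [[533.6  54.9]
 [523.4 -58.5]
 [658.6  46.8]
 [652.  -68.1]] [591.90815966  -6.21023887] [np.float64(-3.7055346849211253), np.float64(-4.277637577545127)] [np.float64(-5.143434382093744), np.float64(-3.316022381357996)]
[586.84306932  -6.18180478  66.        ] [592.10718064  -3.5763888   66.        ]
[[-0.     0.259  0.966]
 [-0.002  0.966 -0.259]
 [-1.    -0.002  0.   ]]
[373.74821957 266.98616162  10.        ]
[377.55110131 269.0075543   10.        ]
[ 373.97222111 -305.7283847    10.        ]
[ 394.17585901 -291.44697979   10.        ]
```

send_rows([
  {"rotation":[0,0,0],"xyz":[-40,0,0],"gripper":1},
  {"rotation":[0,0,0],"xyz":[-65,-28,30],"gripper":1},
  {"rotation":[0,0,0],"xyz":[-65,-60,65],"gripper":1},
  {"rotation":[0,0,0],"xyz":[-65,-92,100],"gripper":1},
  {"rotation":[0,0,0],"xyz":[-65,-125,135],"gripper":1},
], force=40)

```text
time_s: 0.6
eef_pos: [273.5, 494.5, 307.1]
eef_rot: [0.092, 0.701, -0.092, 0.701]
contact_force: [0.3, -0.2, -0.5]
width: 0.146
```

send_rows([
  {"rotation":[0,0,0],"xyz":[0,-33,35],"gripper":1},
  {"rotation":[0,0,0],"xyz":[0,-66,70],"gripper":1},
  {"rotation":[0,0,0],"xyz":[0,-99,106],"gripper":1},
  {"rotation":[0,0,0],"xyz":[0,-132,142],"gripper":1},
  {"rotation":[0,0,0],"xyz":[0,-165,178],"gripper":1},
])

```text
time_s: 1.1
eef_pos: [402.5, 288.9, 307.1]
eef_rot: [0.092, 0.701, -0.092, 0.701]
contact_force: [0.4, 0.7, 0.2]
width: -0.001
```

send_rows([
  {"rotation":[0,0,0],"xyz":[0,-33,35],"gripper":1},
  {"rotation":[0,0,0],"xyz":[0,-66,70],"gripper":1},
  {"rotation":[0,0,0],"xyz":[0,-99,106],"gripper":1},
  {"rotation":[0,0,0],"xyz":[0,-132,142],"gripper":1},
  {"rotation":[0,0,0],"xyz":[0,-165,178],"gripper":1},
])

```text
time_s: 1.6
eef_pos: [531.6, 83.7, 307.2]
eef_rot: [0.092, 0.701, -0.092, 0.701]
contact_force: [0.6, 0.5, -0.0]
width: 0.001
```

send_rows([
  {"rotation":[-5,0,0],"xyz":[40,-30,35],"gripper":1},
  {"rotation":[-10,0,0],"xyz":[80,-60,65],"gripper":1},
  {"rotation":[-10.3,0,0],"xyz":[120,-72,76],"gripper":1},
  {"rotation":[-10.3,0,0],"xyz":[150,-72,76],"gripper":1},
  {"rotation":[-10.3,0,0],"xyz":[150,-72,76],"gripper":1},
])

```text
time_s: 2.1
eef_pos: [581.9, -5.2, 151.7]
eef_rot: [0.029, 0.711, -0.031, 0.702]
contact_force: [-1.2, 0.7, -0.6]
width: 0.001
```

```bash
cat > look.py <<'E'
from h import *
import sys
def look(tag,view=("scene","top")):
    s=sense();M=R.from_quat(s['eef_rot']).as_matrix();p=s['eef_pos']
    print(s['time_s'],p.round(2),s['contact_force'].round(2),s['width']);print(M.round(4))
    tip=p+11*M[:,0]; o=[]
    for n in view:
        im=capture(n)[:,:,::-1]; q=proj(n,tip)[0]; c=(270,192) if n=="scene" else (252,185)
        x,y=c; cr=im[y-50:y+50,x-50:x+50]; o.append(cv2.resize(cr,(400,400),interpolation=2)); print(n,"tip px",q.round(1),"in crop",((q-np.array(c)+50)*4).round())
    cv2.imwrite(f"pics/{tag}.png",np.hstack(o))
look(sys.argv[1])
E
python3 look.py a1
```

```text
2.1 [581.9   -5.22 151.66] [-1.21  0.73 -0.64] 0.001326776016416587
[[-0.0123  0.0846  0.9963]
 [-0.0017  0.9964 -0.0846]
 [-0.9999 -0.0027 -0.0121]]
scene tip px [261.3 166.9] in crop [165. 100.]
top tip px [248.8 181.7] in crop [187. 187.]
```

View pics/a1.png

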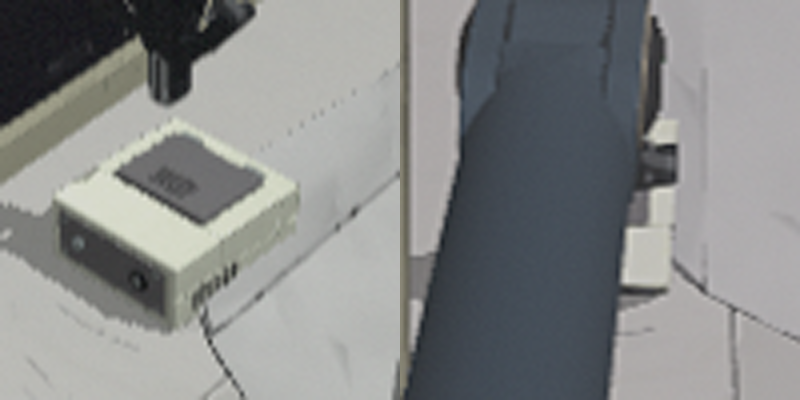

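```bash
python3 look.py a2|head -3
```

```text
2.2 [585.78  -3.3  157.31] [-0.01 -0.06  0.54] 0.005453273940655255
[[-1.300e-03  8.160e-02  9.967e-01]
 [ 2.000e-04  9.967e-01 -8.160e-02]
```

send_rows([
  {"rotation":[0,0,0],"xyz":[35,-3,2],"gripper":1},
  {"rotation":[0,0,0],"xyz":[65,-3,2],"gripper":1},
  {"rotation":[0,0,0],"xyz":[72,-3,2],"gripper":1},
  {"rotation":[0,0,0],"xyz":[72,-3,2],"gripper":1},
])

```text
time_s: 2.7
eef_pos: [588.1, -6.1, 86.2]
eef_rot: [0.029, 0.706, -0.028, 0.707]
contact_force: [-0.0, -0.1, -0.1]
width: 0.002
```

```bash
python3 look.py a3
```

```text
2.7 [588.12  -6.11  86.2 ] [-0.   -0.15 -0.08] 0.0022309347134275375
[[ 8.000e-04  8.080e-02  9.967e-01]
 [ 5.000e-04  9.967e-01 -8.080e-02]
 [-1.000e+00  6.000e-04  8.000e-04]]
scene tip px [262.9 185.5] in crop [172. 174.]
top tip px [249.9 183.6] in crop [192. 194.]
```

View pics/a3.png

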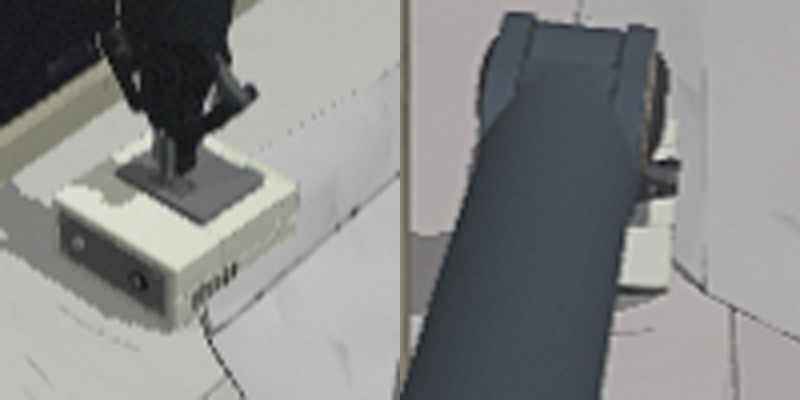

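send_rows([
  {"rotation":[0,0,0],"xyz":[5,0,0],"gripper":1},
  {"rotation":[0,0,0],"xyz":[9,0,0],"gripper":1},
  {"rotation":[0,0,0],"xyz":[11,0,0],"gripper":1},
  {"rotation":[0,0,0],"xyz":[11,0,0],"gripper":1},
])

```text
time_s: 3.2
eef_pos: [588.3, -6.8, 74.6]
eef_rot: [0.029, 0.706, -0.029, 0.707]
contact_force: [1.1, 0.5, 2.1]
width: 0.0
```

send_rows([
  {"rotation":[0,0,0],"xyz":[2,0,0],"gripper":1},
  {"rotation":[0,0,0],"xyz":[2,0,0],"gripper":1},
  {"rotation":[0,0,0],"xyz":[3,0,0],"gripper":1},
  {"rotation":[0,0,0],"xyz":[3,0,0],"gripper":1},
])

```text
time_s: 3.6
eef_pos: [588.5, -6.8, 73.5]
eef_rot: [0.029, 0.706, -0.029, 0.707]
contact_force: [-4.1, 0.7, 15.7]
width: -0.004
```

send_rows([
  {"rotation":[0,0,0],"xyz":[3,0,0],"gripper":1},
  {"rotation":[0,0,0],"xyz":[3,0,0],"gripper":1},
  {"rotation":[0,0,0],"xyz":[-40,0,-10],"gripper":1},
  {"rotation":[0,0,0],"xyz":[-85,0,-30],"gripper":1},
  {"rotation":[0,0,0],"xyz":[-110,0,-50],"gripper":1},
])

```text
time_s: 4.1
eef_pos: [538.5, -3.2, 184.1]
eef_rot: [0.029, 0.705, -0.029, 0.708]
contact_force: [0.7, 0.4, -0.4]
width: -0.002
```

send_rows([
  {"rotation":[0,0,0],"xyz":[0,0,0],"gripper":1},
  {"rotation":[0,0,0],"xyz":[0,0,0],"gripper":1},
  {"rotation":[0,0,0],"xyz":[0,0,0],"gripper":1},
  {"rotation":[0,0,0],"xyz":[0,0,0],"gripper":1},
  {"rotation":[0,0,0],"xyz":[0,0,0],"gripper":1},
])

```text
time_s: 4.6
eef_pos: [537.7, -2.9, 180.0]
eef_rot: [0.029, 0.707, -0.029, 0.706]
contact_force: [0.2, -0.5, -0.2]
width: 0.003
```

send_rows([
  {"rotation":[0,0,0],"xyz":[0,0,0],"gripper":1},
  {"rotation":[0,0,0],"xyz":[0,0,0],"gripper":1},
  {"rotation":[0,0,0],"xyz":[0,0,0],"gripper":1},
  {"rotation":[0,0,0],"xyz":[0,0,0],"gripper":1},
  {"rotation":[0,0,0],"xyz":[0,0,0],"gripper":1},
])

```text
time_s: 5.1
eef_pos: [537.9, -2.8, 181.3]
eef_rot: [0.029, 0.706, -0.029, 0.707]
contact_force: [0.2, -0.4, -0.1]
width: 0.001
```

send_rows([
  {"rotation":[0,0,0],"xyz":[0,0,0],"gripper":1},
  {"rotation":[0,0,0],"xyz":[0,0,0],"gripper":1},
  {"rotation":[0,0,0],"xyz":[0,0,0],"gripper":1},
  {"rotation":[0,0,0],"xyz":[0,0,0],"gripper":1},
  {"rotation":[0,0,0],"xyz":[0,0,0],"gripper":1},
])

```text
time_s: 5.6
eef_pos: [537.9, -2.8, 181.3]
eef_rot: [0.029, 0.707, -0.029, 0.707]
contact_force: [0.0, -0.1, 0.8]
width: -0.003
```

```bash
python3 look.py a4
```

```text
5.6 [537.87  -2.83 181.29] [ 0.03 -0.08  0.8 ] -0.0028411309769182254
[[ 0.000e+00  8.190e-02  9.966e-01]
 [ 1.000e-04  9.966e-01 -8.190e-02]
 [-1.000e+00  1.000e-04  0.000e+00]]
scene tip px [250.  164.8] in crop [120.  91.]
top tip px [247.9 195.8] in crop [183. 243.]
```

View pics/a4.png

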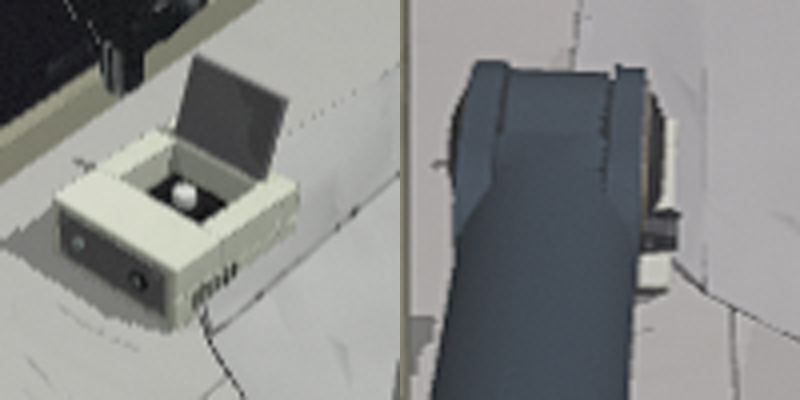

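Run:
```python
from h import *
print(at_z("scene",(220+185/4-.4,142+187/4-.4),54),proj("scene",[[599,-7.2,54],[634.8,-10.2,62]]))
```

```text
[604.62994721  -3.82861254  54.        ] [[265.56677509 189.76545211]
 [274.15409712 181.90777871]]
```

send_rows([
  {"rotation":[0,0,0],"xyz":[0,1,35],"gripper":1},
  {"rotation":[0,0,0],"xyz":[20,2,62],"gripper":1},
  {"rotation":[0,0,0],"xyz":[60,2,62],"gripper":1},
  {"rotation":[0,0,0],"xyz":[100,2,62],"gripper":1},
  {"rotation":[0,0,0],"xyz":[108,2,62],"gripper":1},
])

```text
time_s: 6.2
eef_pos: [596.5, -5.7, 68.9]
eef_rot: [0.029, 0.71, -0.029, 0.703]
contact_force: [-1.3, 0.5, -0.4]
width: -0.003
```

```bash
python3 look.py a5
```

```text
6.2 [596.51  -5.7   68.89] [-1.31  0.45 -0.39] -0.0031837017580009417
[[-8.900e-03  8.170e-02  9.966e-01]
 [-5.000e-04  9.967e-01 -8.170e-02]
 [-1.000e+00 -1.200e-03 -8.900e-03]]
scene tip px [264.6 188.9] in crop [178. 188.]
top tip px [249.9 181.9] in crop [192. 188.]
```

View pics/a5.png

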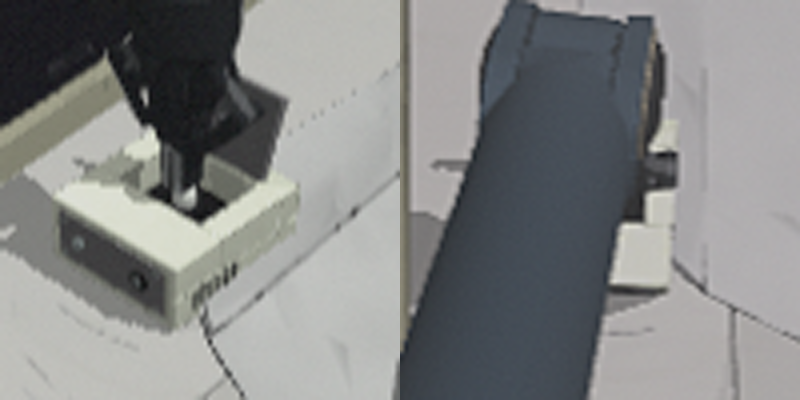

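send_rows([
  {"rotation":[0,0,0],"xyz":[5,0,0],"gripper":1},
  {"rotation":[0,0,0],"xyz":[10,0,0],"gripper":1},
  {"rotation":[0,0,0],"xyz":[12,0,0],"gripper":1},
  {"rotation":[0,0,0],"xyz":[14,0,0],"gripper":1},
  {"rotation":[0,0,0],"xyz":[14,0,0],"gripper":1},
])

```text
time_s: 6.8
eef_pos: [601.2, -5.9, 60.4]
eef_rot: [0.029, 0.705, -0.029, 0.708]
contact_force: [2.0, 0.7, 3.9]
width: -0.001
```

send_rows([
  {"rotation":[0,0,0],"xyz":[2,0,0],"gripper":1},
  {"rotation":[0,0,0],"xyz":[3,0,0],"gripper":1},
  {"rotation":[0,0,0],"xyz":[4,0,0],"gripper":1},
  {"rotation":[0,0,0],"xyz":[4,0,0],"gripper":1},
  {"rotation":[0,0,0],"xyz":[4,0,0],"gripper":1},
])

```text
time_s: 7.3
eef_pos: [601.3, -5.9, 58.8]
eef_rot: [0.03, 0.705, -0.029, 0.708]
contact_force: [-3.8, 0.9, 22.2]
width: -0.002
```

send_rows([
  {"rotation":[0,0,0],"xyz":[-30,0,0],"gripper":1},
  {"rotation":[0,0,0],"xyz":[-78,0,0],"gripper":1},
  {"rotation":[0,0,0],"xyz":[-125,0,0],"gripper":1},
  {"rotation":[0,0,0],"xyz":[-160,0,0],"gripper":1},
  {"rotation":[0,0,0],"xyz":[-160,0,0],"gripper":1},
])

```text
time_s: 7.8
eef_pos: [602.2, -6.2, 220.4]
eef_rot: [0.03, 0.703, -0.029, 0.71]
contact_force: [1.5, 0.3, -0.2]
width: 0.004
```

send_rows([
  {"rotation":[0,0,0],"xyz":[0,0,35],"gripper":1},
  {"rotation":[0,0,0],"xyz":[0,0,75],"gripper":1},
  {"rotation":[0,0,0],"xyz":[0,0,100],"gripper":1},
  {"rotation":[0,0,0],"xyz":[0,0,100],"gripper":1},
  {"rotation":[0,0,0],"xyz":[0,0,100],"gripper":1},
])

```text
time_s: 8.3
eef_pos: [698.2, -14.2, 213.1]
eef_rot: [0.029, 0.708, -0.029, 0.705]
contact_force: [-0.5, 0.2, -0.1]
width: -0.002
```

```bash
python3 look.py a6
```

```text
8.3 [698.25 -14.17 213.07] [-0.52  0.21 -0.14] -0.001734639326995252
[[-4.400e-03  8.220e-02  9.966e-01]
 [-2.000e-04  9.966e-01 -8.220e-02]
 [-1.000e+00 -5.000e-04 -4.400e-03]]
scene tip px [290.5 130.4] in crop [282. -46.]
top tip px [250.2 134.6] in crop [193.  -1.]
```

View pics/a6.png

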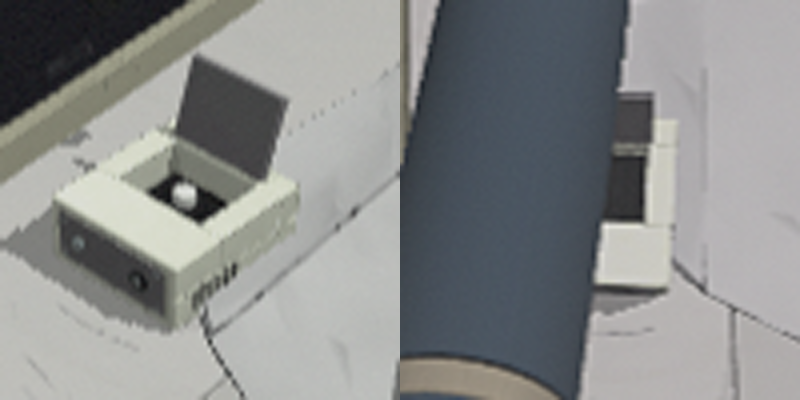

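send_rows([
  {"rotation":[0,0,0],"xyz":[35,0,0],"gripper":1},
  {"rotation":[0,0,0],"xyz":[75,0,0],"gripper":1},
  {"rotation":[0,0,0],"xyz":[99,0,0],"gripper":1},
  {"rotation":[0,0,0],"xyz":[99,0,0],"gripper":1},
  {"rotation":[0,0,0],"xyz":[99,0,0],"gripper":1},
])

```text
time_s: 8.9
eef_pos: [699.2, -14.1, 116.9]
eef_rot: [0.029, 0.707, -0.029, 0.707]
contact_force: [0.9, 0.2, 0.2]
width: 0.002
```

```bash
python3 look.py a7
```

```text
8.9 [699.2  -14.08 116.95] [0.85 0.25 0.18] 0.0020156495135739967
[[ 0.000e+00  8.200e-02  9.966e-01]
 [ 1.000e-04  9.966e-01 -8.200e-02]
 [-1.000e+00  1.000e-04  0.000e+00]]
scene tip px [289.1 159.6] in crop [276.  70.]
top tip px [251.4 144.3] in crop [197.  37.]
```

View pics/a7.png

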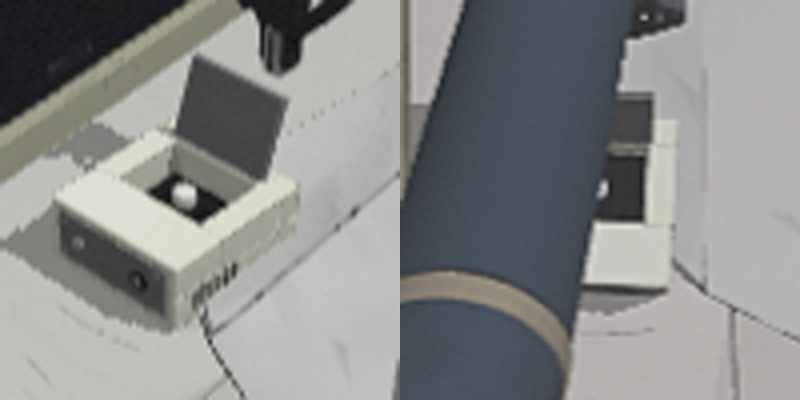

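send_rows([
  {"rotation":[0,0,0],"xyz":[0,0,-12],"gripper":1},
  {"rotation":[0,0,0],"xyz":[0,0,-24],"gripper":1},
  {"rotation":[0,0,0],"xyz":[0,0,-32],"gripper":1},
  {"rotation":[0,0,0],"xyz":[0,0,-40],"gripper":1},
  {"rotation":[0,0,0],"xyz":[0,0,-48],"gripper":1},
])

```text
time_s: 9.5
eef_pos: [652.6, -10.2, 117.8]
eef_rot: [0.029, 0.705, -0.029, 0.708]
contact_force: [2.1, -0.3, 0.8]
width: 0.004
```

```bash
python3 look.py a8
```

```text
9.5 [652.61 -10.22 117.78] [ 2.09 -0.27  0.81] 0.003869933121773673
[[ 3.800e-03  8.190e-02  9.966e-01]
 [ 1.000e-04  9.966e-01 -8.190e-02]
 [-1.000e+00  4.000e-04  3.800e-03]]
scene tip px [278.3 166.1] in crop [233.  97.]
top tip px [250.4 159.8] in crop [194.  99.]
```

View pics/a8.png

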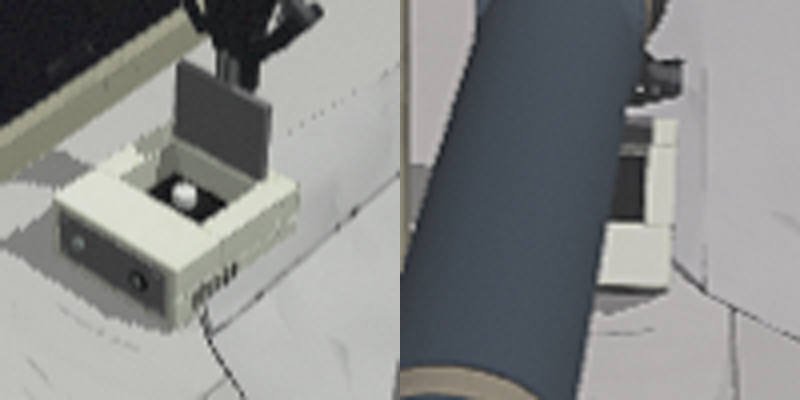

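send_rows([
  {"rotation":[0,0,0],"xyz":[-2,0,-6],"gripper":1},
  {"rotation":[0,0,0],"xyz":[-3,0,-13],"gripper":1},
  {"rotation":[0,0,0],"xyz":[-2,0,-19],"gripper":1},
  {"rotation":[0,0,0],"xyz":[0,0,-25],"gripper":1},
  {"rotation":[0,0,0],"xyz":[3,0,-31],"gripper":1},
])

```text
time_s: 10.1
eef_pos: [620.5, -7.6, 113.3]
eef_rot: [0.029, 0.706, -0.029, 0.707]
contact_force: [3.2, -1.0, -0.5]
width: 0.001
```

```bash
python3 look.py a9
```

```text
10.1 [620.53  -7.59 113.34] [ 3.23 -1.04 -0.47] 0.0007500708738834304
[[ 7.000e-04  8.190e-02  9.966e-01]
 [ 1.000e-04  9.966e-01 -8.190e-02]
 [-1.000e+00  2.000e-04  7.000e-04]]
scene tip px [270.6 172.3] in crop [202. 121.]
top tip px [249.8 170.9] in crop [191. 144.]
```

View pics/a9.png

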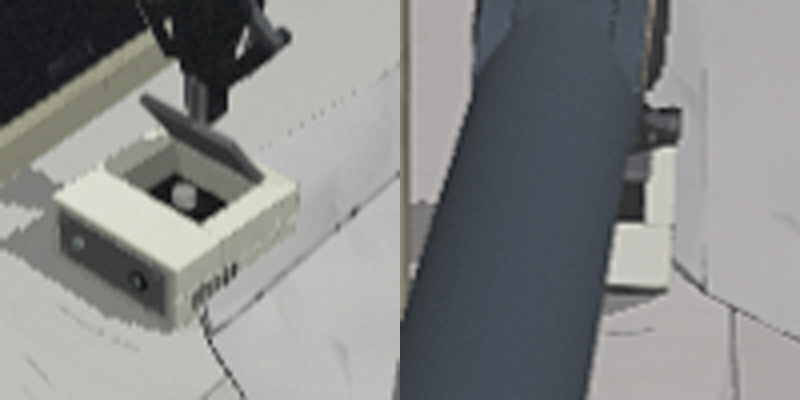

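send_rows([
  {"rotation":[0,0,0],"xyz":[4,0,-6],"gripper":1},
  {"rotation":[0,0,0],"xyz":[7,0,-13],"gripper":1},
  {"rotation":[0,0,0],"xyz":[10,0,-20],"gripper":1},
  {"rotation":[0,0,0],"xyz":[16,0,-24],"gripper":1},
  {"rotation":[0,0,0],"xyz":[22,0,-28],"gripper":1},
])

```text
time_s: 10.7
eef_pos: [592.5, -5.3, 91.0]
eef_rot: [0.029, 0.706, -0.029, 0.707]
contact_force: [2.6, -0.3, 1.5]
width: 0.003
```

```bash
python3 look.py a10
```

```text
10.7 [592.53  -5.27  90.97] [ 2.6  -0.3   1.45] 0.002820217389628811
[[ 3.000e-04  8.190e-02  9.966e-01]
 [ 1.000e-04  9.966e-01 -8.190e-02]
 [-1.000e+00  1.000e-04  3.000e-04]]
scene tip px [263.7 183.2] in crop [175. 165.]
top tip px [249.5 181.9] in crop [190. 187.]
```

View pics/a10.png

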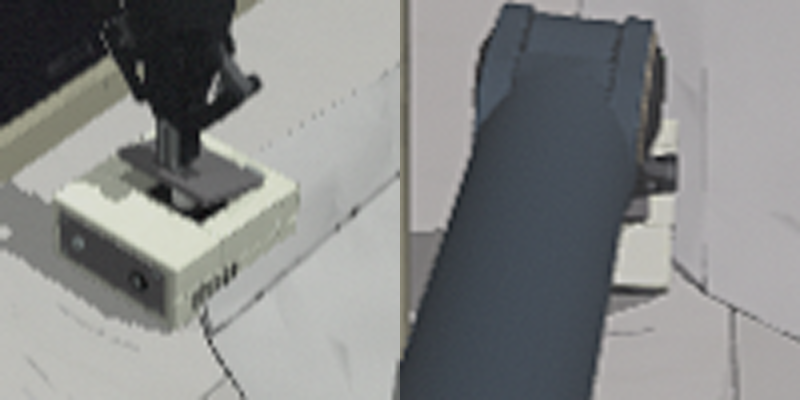

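send_rows([
  {"rotation":[0,0,0],"xyz":[5,0,-2],"gripper":1},
  {"rotation":[0,0,0],"xyz":[9,0,-4],"gripper":1},
  {"rotation":[0,0,0],"xyz":[13,0,-4],"gripper":1},
  {"rotation":[0,0,0],"xyz":[16,0,-4],"gripper":1},
  {"rotation":[0,0,0],"xyz":[18,0,-4],"gripper":1},
])

```text
time_s: 11.3
eef_pos: [588.8, -5.0, 74.5]
eef_rot: [0.029, 0.707, -0.029, 0.706]
contact_force: [0.0, 0.2, 2.9]
width: 0.003
```

send_rows([
  {"rotation":[0,0,0],"xyz":[1,0,0],"gripper":1},
  {"rotation":[0,0,0],"xyz":[2,0,0],"gripper":1},
  {"rotation":[0,0,0],"xyz":[3,0,0],"gripper":1},
  {"rotation":[0,0,0],"xyz":[3,0,0],"gripper":1},
  {"rotation":[0,0,0],"xyz":[3,0,0],"gripper":1},
])

```text
time_s: 11.8
eef_pos: [588.9, -5.0, 73.1]
eef_rot: [0.03, 0.707, -0.029, 0.706]
contact_force: [-7.7, 0.4, 23.1]
width: 0.002
```

Pressed to the stop; now release and check.

send_rows([
  {"rotation":[0,0,0],"xyz":[0,0,0],"gripper":1},
  {"rotation":[0,0,0],"xyz":[-40,0,0],"gripper":1},
  {"rotation":[0,0,0],"xyz":[-85,0,-30],"gripper":1},
  {"rotation":[0,0,0],"xyz":[-120,0,-50],"gripper":1},
  {"rotation":[0,0,0],"xyz":[-120,0,-50],"gripper":1},
])

```text
time_s: 12.3
eef_pos: [538.7, -1.0, 194.4]
eef_rot: [0.03, 0.705, -0.028, 0.708]
contact_force: [0.7, 0.4, -0.2]
width: -0.001
```

send_rows([
  {"rotation":[0,0,0],"xyz":[0,0,0],"gripper":1},
  {"rotation":[0,0,0],"xyz":[0,0,0],"gripper":1},
  {"rotation":[0,0,0],"xyz":[0,0,0],"gripper":1},
  {"rotation":[0,0,0],"xyz":[0,0,0],"gripper":1},
  {"rotation":[0,0,0],"xyz":[0,0,0],"gripper":1},
])

```text
time_s: 12.8
eef_pos: [538.9, -1.0, 189.4]
eef_rot: [0.029, 0.707, -0.029, 0.706]
contact_force: [-0.3, 0.3, 0.1]
width: 0.007
```

send_rows([
  {"rotation":[0,0,0],"xyz":[0,0,0],"gripper":1},
  {"rotation":[0,0,0],"xyz":[0,0,0],"gripper":1},
  {"rotation":[0,0,0],"xyz":[0,0,0],"gripper":1},
  {"rotation":[0,0,0],"xyz":[0,0,0],"gripper":1},
  {"rotation":[0,0,0],"xyz":[0,0,0],"gripper":1},
])

```text
time_s: 13.3
eef_pos: [539.1, -0.9, 190.4]
eef_rot: [0.029, 0.706, -0.029, 0.707]
contact_force: [0.8, 0.4, -0.4]
width: -0.002
```

```bash
python3 look.py a11
python3 - <<'E'
from h import *
for n in("scene","top"):cv2.imwrite(f"pics/{n}9.png",capture(n)[:,:,::-1])
E
```

```text
13.3 [539.06  -0.91 190.36] [ 0.76  0.36 -0.44] -0.0017249881069764576
[[ 1.000e-04  8.190e-02  9.966e-01]
 [ 1.000e-04  9.966e-01 -8.190e-02]
 [-1.000e+00  1.000e-04  1.000e-04]]
scene tip px [249.6 161.4] in crop [119.  77.]
top tip px [247.  194.9] in crop [180. 240.]
```

View pics/a11.png

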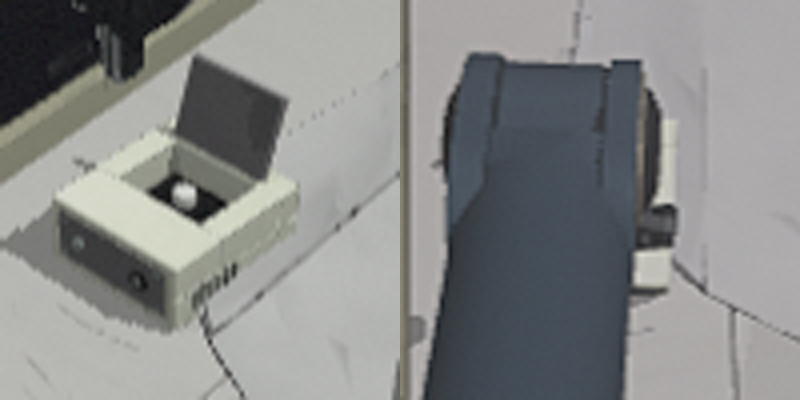

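View pics/scene9.png

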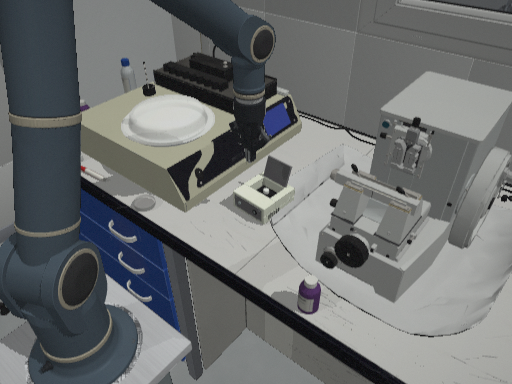

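send_rows([
  {"rotation":[0,0,0],"xyz":[0,-1,35],"gripper":1},
  {"rotation":[0,0,0],"xyz":[0,-1,80],"gripper":1},
  {"rotation":[0,0,0],"xyz":[0,-1,125],"gripper":1},
  {"rotation":[0,0,0],"xyz":[0,-1,161],"gripper":1},
  {"rotation":[0,0,0],"xyz":[25,-1,161],"gripper":1},
])

```text
time_s: 14.0
eef_pos: [706.0, -15.8, 167.9]
eef_rot: [0.029, 0.703, -0.029, 0.71]
contact_force: [-0.4, -0.8, 0.5]
width: 0.002
```

send_rows([
  {"rotation":[0,0,0],"xyz":[30,0,0],"gripper":1},
  {"rotation":[0,0,0],"xyz":[48,0,0],"gripper":1},
  {"rotation":[0,0,0],"xyz":[48,0,0],"gripper":1},
  {"rotation":[0,0,0],"xyz":[48,0,0],"gripper":1},
])

```text
time_s: 14.4
eef_pos: [699.6, -15.1, 117.5]
eef_rot: [0.029, 0.706, -0.029, 0.707]
contact_force: [-0.4, 0.4, 0.8]
width: -0.004
```

Same push as before.

send_rows([
  {"rotation":[0,0,0],"xyz":[0,0,-12],"gripper":1},
  {"rotation":[0,0,0],"xyz":[0,0,-24],"gripper":1},
  {"rotation":[0,0,0],"xyz":[0,0,-32],"gripper":1},
  {"rotation":[0,0,0],"xyz":[0,0,-40],"gripper":1},
  {"rotation":[0,0,0],"xyz":[0,0,-48],"gripper":1},
])

```text
time_s: 14.9
eef_pos: [652.6, -11.2, 118.8]
eef_rot: [0.029, 0.705, -0.029, 0.708]
contact_force: [1.4, 0.3, 0.8]
width: -0.001
```

send_rows([
  {"rotation":[0,0,0],"xyz":[-2,0,-6],"gripper":1},
  {"rotation":[0,0,0],"xyz":[-3,0,-13],"gripper":1},
  {"rotation":[0,0,0],"xyz":[-2,0,-19],"gripper":1},
  {"rotation":[0,0,0],"xyz":[0,0,-25],"gripper":1},
  {"rotation":[0,0,0],"xyz":[3,0,-31],"gripper":1},
])

```text
time_s: 15.4
eef_pos: [620.4, -8.6, 114.4]
eef_rot: [0.029, 0.706, -0.029, 0.707]
contact_force: [2.4, -0.1, 0.5]
width: -0.0
```

send_rows([
  {"rotation":[0,0,0],"xyz":[4,0,-6],"gripper":1},
  {"rotation":[0,0,0],"xyz":[7,0,-13],"gripper":1},
  {"rotation":[0,0,0],"xyz":[10,0,-20],"gripper":1},
  {"rotation":[0,0,0],"xyz":[16,0,-24],"gripper":1},
  {"rotation":[0,0,0],"xyz":[22,0,-28],"gripper":1},
])

```text
time_s: 15.9
eef_pos: [592.6, -6.3, 92.0]
eef_rot: [0.029, 0.706, -0.029, 0.707]
contact_force: [2.3, 0.6, 2.4]
width: 0.001
```

send_rows([
  {"rotation":[0,0,0],"xyz":[5,0,-2],"gripper":1},
  {"rotation":[0,0,0],"xyz":[10,0,-4],"gripper":1},
  {"rotation":[0,0,0],"xyz":[15,0,-4],"gripper":1},
  {"rotation":[0,0,0],"xyz":[19,0,-4],"gripper":1},
  {"rotation":[0,0,0],"xyz":[22,0,-4],"gripper":1},
])

```text
time_s: 16.4
eef_pos: [588.7, -6.0, 72.5]
eef_rot: [0.03, 0.707, -0.029, 0.706]
contact_force: [-9.6, 0.9, 37.0]
width: -0.001
```

send_rows([
  {"rotation":[0,0,0],"xyz":[0,0,0],"gripper":1},
  {"rotation":[0,0,0],"xyz":[0,0,0],"gripper":1},
  {"rotation":[0,0,0],"xyz":[0,0,0],"gripper":1},
])

```text
time_s: 16.7
eef_pos: [588.6, -6.0, 73.1]
eef_rot: [0.03, 0.707, -0.028, 0.706]
contact_force: [-6.5, 0.9, 23.7]
width: -0.001
```

send_rows([
  {"rotation":[0,0,0],"xyz":[-8,0,0],"gripper":1},
  {"rotation":[0,0,0],"xyz":[-14,0,0],"gripper":1},
  {"rotation":[0,0,0],"xyz":[-14,0,0],"gripper":1},
])

```text
time_s: 17.0
eef_pos: [588.3, -6.0, 84.4]
eef_rot: [0.029, 0.707, -0.029, 0.706]
contact_force: [-0.5, 0.0, 2.2]
width: 0.001
```

```bash
python3 look.py a12
```

```text
17.0 [588.33  -5.96  84.4 ] [-0.5   0.01  2.18] 0.0009630160246129345
[[-9.000e-04  8.190e-02  9.966e-01]
 [ 3.000e-04  9.966e-01 -8.190e-02]
 [-1.000e+00  2.000e-04 -1.000e-03]]
scene tip px [262.9 185.9] in crop [172. 176.]
top tip px [249.9 183.6] in crop [192. 195.]
```

View pics/a12.png

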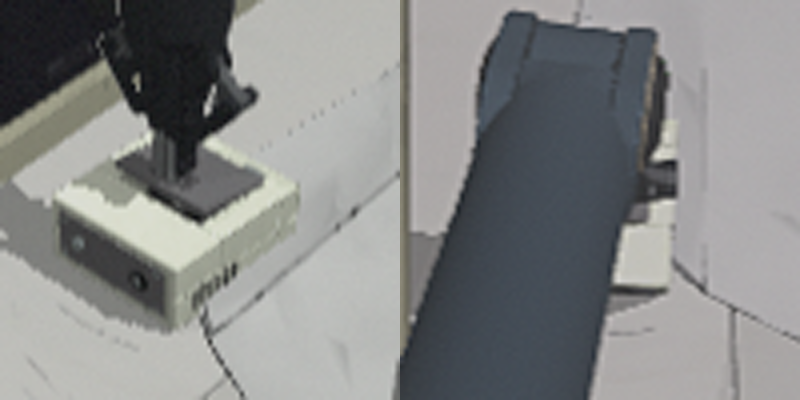

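send_rows([
  {"rotation":[0,0,0],"xyz":[3,0,0],"gripper":1},
  {"rotation":[0,0,0],"xyz":[6,0,0],"gripper":1},
  {"rotation":[0,0,0],"xyz":[8,0,0],"gripper":1},
  {"rotation":[0,0,0],"xyz":[10,0,0],"gripper":1},
  {"rotation":[0,0,0],"xyz":[12,0,0],"gripper":1},
])

```text
time_s: 17.6
eef_pos: [587.9, -5.9, 73.1]
eef_rot: [0.029, 0.708, -0.029, 0.706]
contact_force: [-8.6, 1.6, 22.6]
width: 0.001
```

send_rows([
  {"rotation":[0,0,0],"xyz":[0,0,0],"gripper":1},
  {"rotation":[0,0,0],"xyz":[0,0,0],"gripper":1},
])

```text
time_s: 17.8
eef_pos: [587.9, -5.9, 73.5]
eef_rot: [0.029, 0.707, -0.029, 0.706]
contact_force: [-6.5, 0.9, 14.5]
width: 0.002
```

send_rows([
  {"rotation":[0,0,0],"xyz":[-12,0,0],"gripper":1},
  {"rotation":[0,0,0],"xyz":[-12,0,0],"gripper":1},
  {"rotation":[0,0,0],"xyz":[-12,0,0],"gripper":1},
])

```text
time_s: 18.1
eef_pos: [589.8, -6.1, 84.6]
eef_rot: [0.029, 0.706, -0.029, 0.707]
contact_force: [0.6, -1.6, 0.9]
width: -0.001
```

```bash
python3 look.py a13
```

```text
18.1 [589.83  -6.07  84.62] [ 0.57 -1.64  0.91] -0.000595816556618815
[[ 2.600e-03  8.190e-02  9.966e-01]
 [-2.000e-04  9.966e-01 -8.190e-02]
 [-1.000e+00  1.000e-04  2.600e-03]]
scene tip px [263.3 185.6] in crop [173. 174.]
top tip px [249.9 183.1] in crop [192. 192.]
```

View pics/a13.png

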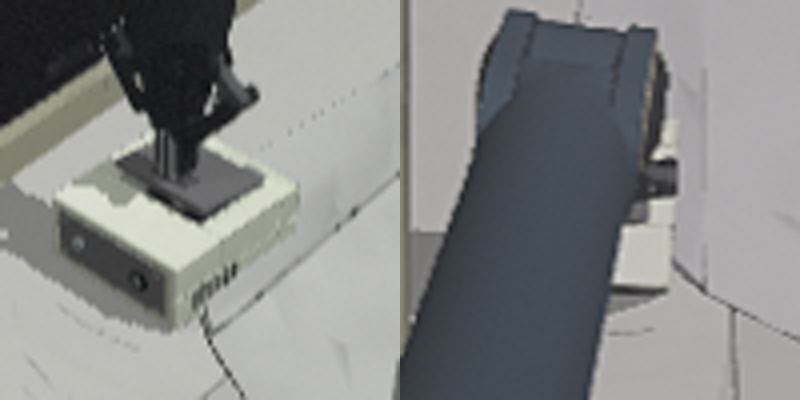

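send_rows([
  {"rotation":[0,0,0],"xyz":[2,0,0],"gripper":1},
  {"rotation":[0,0,0],"xyz":[4,0,0],"gripper":1},
  {"rotation":[0,0,0],"xyz":[6,0,0],"gripper":1},
  {"rotation":[0,0,0],"xyz":[8,0,0],"gripper":1},
  {"rotation":[0,0,0],"xyz":[9,0,0],"gripper":1},
])

```text
time_s: 18.7
eef_pos: [588.5, -6.0, 75.0]
eef_rot: [0.029, 0.707, -0.029, 0.706]
contact_force: [0.0, 0.6, 2.7]
width: 0.002
```

send_rows([
  {"rotation":[0,0,0],"xyz":[1,0,0],"gripper":1},
])

```text
time_s: 18.8
eef_pos: [588.5, -6.0, 74.1]
eef_rot: [0.029, 0.707, -0.029, 0.706]
contact_force: [-1.1, 0.5, 4.6]
width: -0.001
```

send_rows([
  {"rotation":[0,0,0],"xyz":[1,0,0],"gripper":1},
])

```text
time_s: 18.9
eef_pos: [588.5, -6.0, 73.8]
eef_rot: [0.029, 0.707, -0.029, 0.706]
contact_force: [-3.8, 0.3, 11.6]
width: 0.005
```

send_rows([
  {"rotation":[0,0,0],"xyz":[0,0,0],"gripper":1},
])

```text
time_s: 19.0
eef_pos: [588.5, -6.0, 73.9]
eef_rot: [0.029, 0.707, -0.029, 0.706]
contact_force: [-2.7, 1.1, 8.9]
width: -0.001
```

send_rows([
  {"rotation":[0,0,0],"xyz":[0,0,0],"gripper":1},
])

```text
time_s: 19.1
eef_pos: [588.5, -5.9, 74.0]
eef_rot: [0.029, 0.707, -0.029, 0.706]
contact_force: [-1.6, -0.4, 7.3]
width: 0.0
```

send_rows([
  {"rotation":[0,0,0],"xyz":[0,0,0],"gripper":1},
])

```text
time_s: 19.2
eef_pos: [588.5, -6.0, 74.0]
eef_rot: [0.029, 0.707, -0.029, 0.706]
contact_force: [-2.5, -0.6, 8.2]
width: -0.001
```

send_rows([
  {"rotation":[0,0,0],"xyz":[-2,0,0],"gripper":1},
  {"rotation":[0,0,0],"xyz":[-4,0,0],"gripper":1},
])

```text
time_s: 19.4
eef_pos: [588.6, -6.0, 77.3]
eef_rot: [0.029, 0.707, -0.029, 0.706]
contact_force: [0.5, -0.4, 2.1]
width: -0.002
```

send_rows([
  {"rotation":[0,0,0],"xyz":[-2,0,0],"gripper":1},
])

```text
time_s: 19.5
eef_pos: [588.8, -6.0, 79.3]
eef_rot: [0.029, 0.706, -0.029, 0.707]
contact_force: [-0.1, 0.7, 1.3]
width: -0.002
```

send_rows([
  {"rotation":[0,0,0],"xyz":[-2,0,0],"gripper":1},
])

```text
time_s: 19.6
eef_pos: [589.0, -6.0, 81.4]
eef_rot: [0.029, 0.706, -0.029, 0.707]
contact_force: [1.8, 0.2, 0.6]
width: 0.003
```

send_rows([
  {"rotation":[0,0,0],"xyz":[-2,0,0],"gripper":1},
])

```text
time_s: 19.7
eef_pos: [589.1, -6.0, 83.4]
eef_rot: [0.029, 0.706, -0.029, 0.707]
contact_force: [1.1, -0.5, 0.8]
width: 0.004
```

send_rows([
  {"rotation":[0,0,0],"xyz":[-3,0,0],"gripper":1},
  {"rotation":[0,0,0],"xyz":[-3,0,0],"gripper":1},
])

```text
time_s: 19.9
eef_pos: [588.8, -6.0, 86.7]
eef_rot: [0.029, 0.706, -0.029, 0.707]
contact_force: [0.6, -0.7, 2.0]
width: -0.001
```

```bash
python3 look.py a14|head -1
python3 - <<'E'
import cv2,numpy as np
a=[cv2.imread(f"pics/{n}.png")[120:260,40:310] for n in("a3","a12","a14")]
cv2.imwrite("pics/cmp.png",cv2.resize(np.vstack(a),None,fx=1.4,fy=1.4))
E
```

```text
19.9 [588.85  -5.99  86.69] [ 0.61 -0.66  2.01] -0.0010378166674413294
```

View pics/cmp.png

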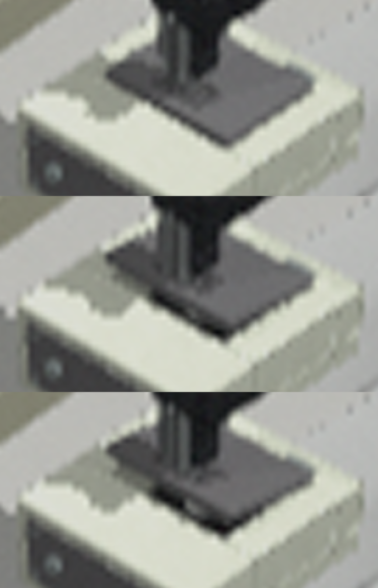

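send_rows([
  {"rotation":[0,0,0],"xyz":[3,0,0],"gripper":1},
  {"rotation":[0,0,0],"xyz":[6,0,0],"gripper":1},
  {"rotation":[0,0,0],"xyz":[9,0,0],"gripper":1},
  {"rotation":[0,0,0],"xyz":[12,0,0],"gripper":1},
  {"rotation":[0,0,0],"xyz":[14,0,0],"gripper":1},
])

```text
time_s: 20.5
eef_pos: [588.3, -5.9, 73.2]
eef_rot: [0.029, 0.707, -0.029, 0.706]
contact_force: [-6.7, -0.7, 21.7]
width: -0.003
```

send_rows([
  {"rotation":[0,0,0],"xyz":[0,0,0],"gripper":1},
  {"rotation":[0,0,0],"xyz":[0,0,0],"gripper":1},
  {"rotation":[0,0,0],"xyz":[0,0,0],"gripper":1},
  {"rotation":[0,0,0],"xyz":[0,0,0],"gripper":1},
  {"rotation":[0,0,0],"xyz":[0,0,0],"gripper":1},
])

```text
time_s: 21.0
eef_pos: [588.3, -6.0, 73.5]
eef_rot: [0.029, 0.707, -0.029, 0.706]
contact_force: [-5.2, 0.1, 14.5]
width: 0.002
```

send_rows([
  {"rotation":[0,0,0],"xyz":[0,0,0],"gripper":1},
  {"rotation":[0,0,0],"xyz":[0,0,0],"gripper":1},
  {"rotation":[0,0,0],"xyz":[0,0,0],"gripper":1},
  {"rotation":[0,0,0],"xyz":[0,0,0],"gripper":1},
  {"rotation":[0,0,0],"xyz":[0,0,0],"gripper":1},
])

```text
time_s: 21.5
eef_pos: [588.3, -6.0, 73.6]
eef_rot: [0.029, 0.707, -0.029, 0.706]
contact_force: [-4.9, 0.3, 14.9]
width: -0.0
```

send_rows([
  {"rotation":[0,0,0],"xyz":[-3,0,0],"gripper":1},
  {"rotation":[0,0,0],"xyz":[-6,0,0],"gripper":1},
  {"rotation":[0,0,0],"xyz":[-9,0,0],"gripper":1},
  {"rotation":[0,0,0],"xyz":[-14,0,0],"gripper":1},
  {"rotation":[0,0,0],"xyz":[-14,0,0],"gripper":1},
])

```text
time_s: 22.0
eef_pos: [589.1, -6.0, 86.8]
eef_rot: [0.029, 0.706, -0.029, 0.707]
contact_force: [-0.5, -0.4, 2.0]
width: 0.001
```

```bash
python3 look.py a15|head -1
python3 - <<'E'
import cv2,numpy as np
a=[cv2.imread(f"pics/{n}.png")[120:260,40:310] for n in("a3","a14","a15")]
cv2.imwrite("pics/cmp2.png",cv2.resize(np.vstack(a),None,fx=1.4,fy=1.4))
E
```

```text
22.0 [589.12  -6.04  86.8 ] [-0.54 -0.42  2.04] 0.0013571983542614487
```

View pics/cmp2.png

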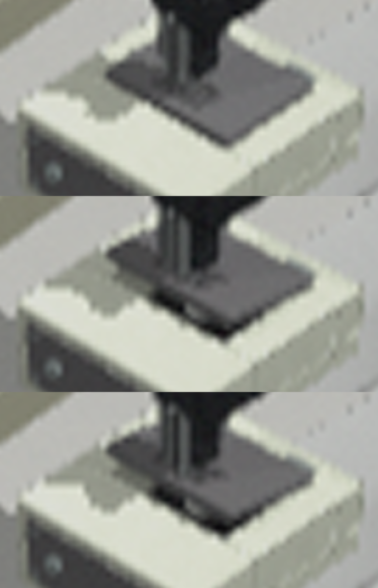

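send_rows([
  {"rotation":[0,0,0],"xyz":[4,0,0],"gripper":1},
  {"rotation":[0,0,0],"xyz":[8,0,0],"gripper":1},
  {"rotation":[0,0,0],"xyz":[11,0,0],"gripper":1},
  {"rotation":[0,0,0],"xyz":[14,0,0],"gripper":1},
  {"rotation":[0,0,0],"xyz":[15,0,0],"gripper":1},
])

```text
time_s: 22.6
eef_pos: [588.6, -6.0, 73.1]
eef_rot: [0.03, 0.707, -0.029, 0.706]
contact_force: [-7.7, 0.2, 24.9]
width: -0.0
```

send_rows([
  {"rotation":[0,0,0],"xyz":[0,0,0],"gripper":1},
  {"rotation":[0,0,0],"xyz":[-48,0,0],"gripper":1},
  {"rotation":[0,0,0],"xyz":[-95,0,0],"gripper":1},
  {"rotation":[0,0,0],"xyz":[-120,0,0],"gripper":1},
])

```text
time_s: 23.0
eef_pos: [590.2, -6.2, 194.3]
eef_rot: [0.029, 0.705, -0.029, 0.708]
contact_force: [-0.2, 0.4, 1.0]
width: -0.003
```

```bash
python3 look.py a16|head -1
```

```text
23.0 [590.16  -6.22 194.28] [-0.21  0.39  0.96] -0.002869566079889375
```

View pics/a16.png

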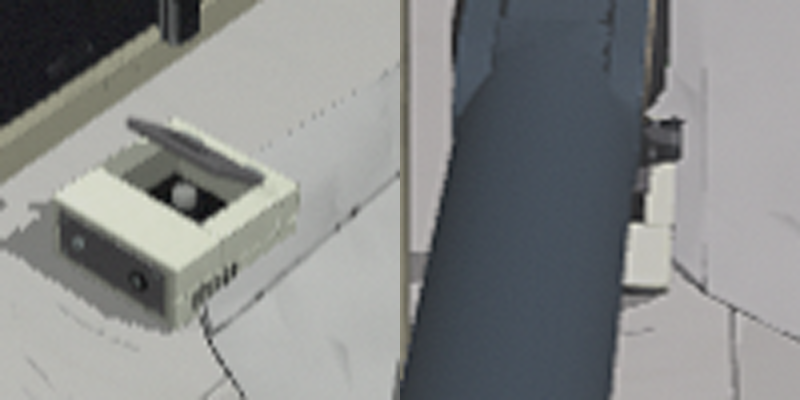

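send_rows([
  {"rotation":[0,0,0],"xyz":[0,0,35],"gripper":1},
  {"rotation":[0,0,0],"xyz":[0,0,80],"gripper":1},
  {"rotation":[0,0,0],"xyz":[0,0,109],"gripper":1},
  {"rotation":[0,0,0],"xyz":[25,0,111],"gripper":1},
  {"rotation":[0,0,0],"xyz":[60,0,111],"gripper":1},
])

```text
time_s: 23.6
eef_pos: [701.0, -15.4, 129.9]
eef_rot: [0.029, 0.706, -0.029, 0.707]
contact_force: [-0.5, 0.2, 0.3]
width: 0.003
```

send_rows([
  {"rotation":[0,0,0],"xyz":[14,0,0],"gripper":1},
  {"rotation":[0,0,0],"xyz":[14,0,0],"gripper":1},
  {"rotation":[0,0,0],"xyz":[14,0,0],"gripper":1},
])

```text
time_s: 23.9
eef_pos: [699.6, -15.2, 117.4]
eef_rot: [0.029, 0.706, -0.029, 0.707]
contact_force: [0.4, 0.6, 0.5]
width: 0.002
```

```bash
python3 look.py a17|head -1
```

```text
23.9 [699.57 -15.19 117.43] [0.45 0.6  0.49] 0.001984930585490434
```

View pics/a17.png

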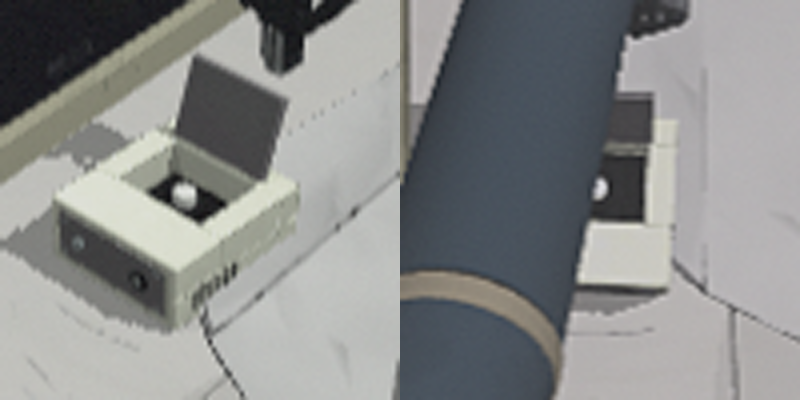

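send_rows([
  {"rotation":[0,0,0],"xyz":[0,0,-12],"gripper":1},
  {"rotation":[0,0,0],"xyz":[0,0,-24],"gripper":1},
  {"rotation":[0,0,0],"xyz":[0,0,-32],"gripper":1},
  {"rotation":[0,0,0],"xyz":[0,0,-40],"gripper":1},
  {"rotation":[0,0,0],"xyz":[0,0,-48],"gripper":1},
])

```text
time_s: 24.5
eef_pos: [652.5, -11.2, 118.7]
eef_rot: [0.029, 0.705, -0.029, 0.708]
contact_force: [0.8, 0.9, 0.9]
width: -0.001
```

send_rows([
  {"rotation":[0,0,0],"xyz":[-2,0,-6],"gripper":1},
  {"rotation":[0,0,0],"xyz":[-3,0,-13],"gripper":1},
  {"rotation":[0,0,0],"xyz":[-2,0,-19],"gripper":1},
  {"rotation":[0,0,0],"xyz":[0,0,-25],"gripper":1},
  {"rotation":[0,0,0],"xyz":[3,0,-31],"gripper":1},
])

```text
time_s: 25.0
eef_pos: [620.4, -8.6, 114.4]
eef_rot: [0.029, 0.706, -0.029, 0.707]
contact_force: [2.2, -0.2, 1.2]
width: 0.004
```

send_rows([
  {"rotation":[0,0,0],"xyz":[4,0,-6],"gripper":1},
  {"rotation":[0,0,0],"xyz":[7,0,-13],"gripper":1},
  {"rotation":[0,0,0],"xyz":[10,0,-20],"gripper":1},
  {"rotation":[0,0,0],"xyz":[16,0,-24],"gripper":1},
  {"rotation":[0,0,0],"xyz":[22,0,-28],"gripper":1},
])

```text
time_s: 25.5
eef_pos: [592.5, -6.3, 92.0]
eef_rot: [0.029, 0.706, -0.029, 0.707]
contact_force: [2.5, -0.6, 1.4]
width: -0.002
```

send_rows([
  {"rotation":[0,0,0],"xyz":[5,0,-2],"gripper":1},
  {"rotation":[0,0,0],"xyz":[10,0,-4],"gripper":1},
  {"rotation":[0,0,0],"xyz":[14,0,-5],"gripper":1},
  {"rotation":[0,0,0],"xyz":[17,0,-5],"gripper":1},
  {"rotation":[0,0,0],"xyz":[20,0,-5],"gripper":1},
])

```text
time_s: 26.0
eef_pos: [588.3, -6.0, 73.7]
eef_rot: [0.029, 0.706, -0.029, 0.707]
contact_force: [0.2, -0.0, 10.8]
width: 0.001
```

send_rows([
  {"rotation":[0,0,0],"xyz":[0,0,0],"gripper":1},
  {"rotation":[0,0,0],"xyz":[0,0,0],"gripper":1},
  {"rotation":[0,0,0],"xyz":[-1,0,0],"gripper":1},
  {"rotation":[0,0,0],"xyz":[-2,0,0],"gripper":1},
])

```text
time_s: 26.4
eef_pos: [587.9, -5.9, 74.5]
eef_rot: [0.029, 0.706, -0.029, 0.707]
contact_force: [2.2, -0.4, 2.6]
width: -0.002
```

send_rows([
  {"rotation":[0,0,0],"xyz":[-0.5,0,0],"gripper":1},
  {"rotation":[0,0,0],"xyz":[-1,0,0],"gripper":1},
])

```text
time_s: 26.6
eef_pos: [587.6, -5.9, 75.0]
eef_rot: [0.029, 0.707, -0.029, 0.706]
contact_force: [2.2, -0.7, 1.6]
width: 0.0
```

send_rows([
  {"rotation":[0,0,0],"xyz":[-0.5,0,0],"gripper":1},
  {"rotation":[0,0,0],"xyz":[-1,0,0],"gripper":1},
])

```text
time_s: 26.8
eef_pos: [587.6, -5.9, 76.1]
eef_rot: [0.029, 0.707, -0.029, 0.706]
contact_force: [2.4, 0.6, 2.7]
width: -0.002
```

send_rows([
  {"rotation":[0,0,0],"xyz":[-0.5,0,0],"gripper":1},
  {"rotation":[0,0,0],"xyz":[-1,0,0],"gripper":1},
])

```text
time_s: 27.0
eef_pos: [587.7, -5.9, 77.2]
eef_rot: [0.029, 0.707, -0.029, 0.706]
contact_force: [2.0, -0.5, 1.7]
width: -0.001
```

send_rows([
  {"rotation":[0,0,0],"xyz":[-1,0,0],"gripper":1},
  {"rotation":[0,0,0],"xyz":[-2,0,0],"gripper":1},
])

```text
time_s: 27.2
eef_pos: [587.5, -5.9, 79.2]
eef_rot: [0.029, 0.707, -0.029, 0.706]
contact_force: [1.4, -1.4, 1.0]
width: 0.001
```

send_rows([
  {"rotation":[0,0,0],"xyz":[-3,0,0],"gripper":1},
  {"rotation":[0,0,0],"xyz":[-5,0,0],"gripper":1},
])

```text
time_s: 27.4
eef_pos: [587.6, -5.9, 84.4]
eef_rot: [0.029, 0.707, -0.029, 0.706]
contact_force: [1.1, -0.3, 1.1]
width: 0.002
```

```bash
python3 look.py a18|head -1
python3 - <<'E'
import cv2,numpy as np
a=[cv2.imread(f"pics/{n}.png")[120:260,40:310] for n in("a3","a14","a18")]
cv2.imwrite("pics/cmp3.png",cv2.resize(np.vstack(a),None,fx=1.4,fy=1.4))
E
```

```text
27.4 [587.58  -5.9   84.41] [ 1.08 -0.26  1.06] 0.0017923578473485302
```

View pics/cmp3.png

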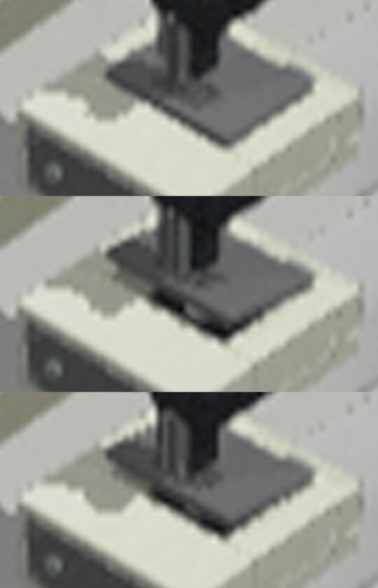

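send_rows([
  {"rotation":[0,0,0],"xyz":[6,0,0],"gripper":1},
  {"rotation":[0,0,0],"xyz":[13,0,0],"gripper":1},
  {"rotation":[0,0,0],"xyz":[3,0,0],"gripper":1},
  {"rotation":[0,0,0],"xyz":[0,0,0],"gripper":1},
  {"rotation":[0,0,0],"xyz":[-1,0,0],"gripper":1},
])

```text
time_s: 28.0
eef_pos: [588.0, -5.9, 85.1]
eef_rot: [0.029, 0.706, -0.029, 0.707]
contact_force: [0.6, -0.8, 1.0]
width: -0.002
```

```bash
python3 look.py a19|head -1
python3 - <<'E'
import cv2,numpy as np
a=[cv2.imread(f"pics/{n}.png")[120:260,40:310] for n in("a3","a14","a19")]
cv2.imwrite("pics/cmp4.png",cv2.resize(np.vstack(a),None,fx=1.4,fy=1.4))
E
```

```text
28.0 [588.01  -5.94  85.07] [ 0.59 -0.79  0.98] -0.0023984316822281736
```

View pics/cmp4.png

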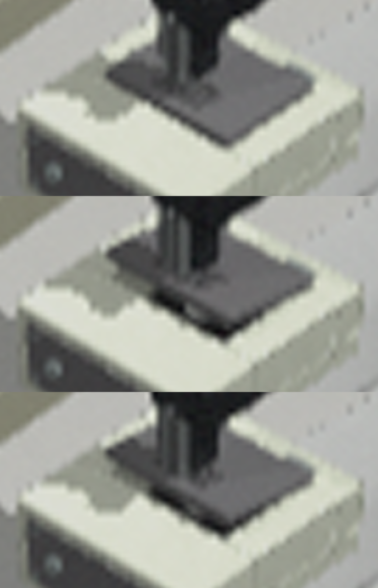

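send_rows([
  {"rotation":[0,0,0],"xyz":[4,0,-3],"gripper":1},
  {"rotation":[0,0,0],"xyz":[8,0,-5],"gripper":1},
  {"rotation":[0,0,0],"xyz":[12,0,-5],"gripper":1},
  {"rotation":[0,0,0],"xyz":[15,0,-5],"gripper":1},
  {"rotation":[0,0,0],"xyz":[17,0,-5],"gripper":1},
])

```text
time_s: 28.6
eef_pos: [582.6, -5.5, 71.5]
eef_rot: [0.03, 0.707, -0.028, 0.706]
contact_force: [-11.5, 1.7, 39.8]
width: 0.003
```

send_rows([
  {"rotation":[0,0,0],"xyz":[1,0,0],"gripper":1},
  {"rotation":[0,0,0],"xyz":[1,0,0],"gripper":1},
  {"rotation":[0,0,0],"xyz":[1,0,0],"gripper":1},
])

```text
time_s: 28.9
eef_pos: [582.6, -5.4, 71.7]
eef_rot: [0.03, 0.707, -0.028, 0.706]
contact_force: [-13.1, 0.7, 37.9]
width: 0.003
```

send_rows([
  {"rotation":[0,0,0],"xyz":[-50,0,0],"gripper":1},
  {"rotation":[0,0,0],"xyz":[-95,0,0],"gripper":1},
  {"rotation":[0,0,0],"xyz":[-120,0,0],"gripper":1},
])

```text
time_s: 29.2
eef_pos: [583.2, -5.7, 189.9]
eef_rot: [0.029, 0.706, -0.029, 0.707]
contact_force: [0.5, -0.2, 0.4]
width: 0.002
```

```bash
python3 look.py a20|head -1
```

```text
29.2 [583.15  -5.67 189.86] [ 0.53 -0.2   0.37] 0.0024452881884611077
```

View pics/a20.png

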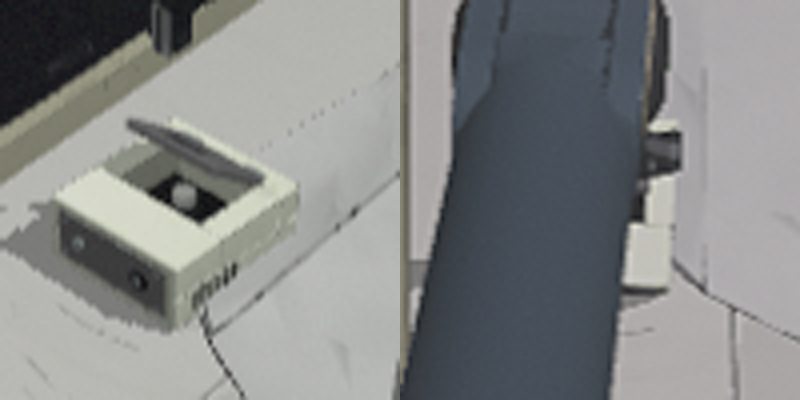

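send_rows([
  {"rotation":[0,0,0],"xyz":[0,0,38],"gripper":1},
  {"rotation":[0,0,0],"xyz":[0,0,82],"gripper":1},
  {"rotation":[0,0,0],"xyz":[0,0,114],"gripper":1},
  {"rotation":[0,0,0],"xyz":[25,0,117],"gripper":1},
  {"rotation":[0,0,0],"xyz":[60,0,117],"gripper":1},
])

```text
time_s: 29.8
eef_pos: [700.4, -15.4, 125.6]
eef_rot: [0.029, 0.706, -0.029, 0.707]
contact_force: [-0.5, -0.0, 0.6]
width: -0.002
```

send_rows([
  {"rotation":[0,0,0],"xyz":[11,0,0],"gripper":1},
  {"rotation":[0,0,0],"xyz":[11,0,0],"gripper":1},
  {"rotation":[0,0,0],"xyz":[11,0,0],"gripper":1},
  {"rotation":[0,0,0],"xyz":[11,0,0],"gripper":1},
  {"rotation":[0,0,0],"xyz":[11,0,0],"gripper":1},
])

```text
time_s: 30.3
eef_pos: [700.2, -15.1, 118.1]
eef_rot: [0.029, 0.706, -0.029, 0.707]
contact_force: [0.3, -0.2, -0.6]
width: -0.004
```

send_rows([
  {"rotation":[0,0,0],"xyz":[1,0,-12],"gripper":1},
  {"rotation":[0,0,0],"xyz":[1,0,-24],"gripper":1},
  {"rotation":[0,0,0],"xyz":[1,0,-32],"gripper":1},
  {"rotation":[0,0,0],"xyz":[1,0,-40],"gripper":1},
  {"rotation":[0,0,0],"xyz":[1,0,-48],"gripper":1},
])

```text
time_s: 30.8
eef_pos: [652.3, -11.2, 116.4]
eef_rot: [0.029, 0.705, -0.029, 0.708]
contact_force: [1.6, 0.5, 1.5]
width: -0.0
```

send_rows([
  {"rotation":[0,0,0],"xyz":[-2,0,-6],"gripper":1},
  {"rotation":[0,0,0],"xyz":[-3,0,-13],"gripper":1},
  {"rotation":[0,0,0],"xyz":[-2,0,-19],"gripper":1},
  {"rotation":[0,0,0],"xyz":[0,0,-25],"gripper":1},
  {"rotation":[0,0,0],"xyz":[3,0,-31],"gripper":1},
])

```text
time_s: 31.3
eef_pos: [620.5, -8.6, 112.3]
eef_rot: [0.029, 0.706, -0.029, 0.707]
contact_force: [3.3, -0.4, 0.2]
width: -0.004
```

send_rows([
  {"rotation":[0,0,0],"xyz":[4,0,-6],"gripper":1},
  {"rotation":[0,0,0],"xyz":[7,0,-13],"gripper":1},
  {"rotation":[0,0,0],"xyz":[10,0,-20],"gripper":1},
  {"rotation":[0,0,0],"xyz":[16,0,-24],"gripper":1},
  {"rotation":[0,0,0],"xyz":[22,0,-29],"gripper":1},
])

```text
time_s: 31.8
eef_pos: [591.5, -6.2, 90.0]
eef_rot: [0.029, 0.706, -0.029, 0.707]
contact_force: [2.2, -0.8, 1.6]
width: -0.001
```

send_rows([
  {"rotation":[0,0,0],"xyz":[4,0,-2],"gripper":1},
  {"rotation":[0,0,0],"xyz":[8,0,-4],"gripper":1},
  {"rotation":[0,0,0],"xyz":[9,0,-4],"gripper":1},
])

```text
time_s: 32.1
eef_pos: [587.3, -5.9, 80.8]
eef_rot: [0.029, 0.707, -0.029, 0.706]
contact_force: [0.4, 1.2, 3.1]
width: -0.002
```

send_rows([
  {"rotation":[0,0,0],"xyz":[4,0,0],"gripper":1},
  {"rotation":[0,0,0],"xyz":[9,0,0],"gripper":1},
  {"rotation":[0,0,0],"xyz":[9,0,0],"gripper":1},
  {"rotation":[0,0,0],"xyz":[9,0,0],"gripper":1},
  {"rotation":[0,0,0],"xyz":[-41,0,0],"gripper":1},
])

```text
time_s: 32.6
eef_pos: [582.5, -5.4, 117.1]
eef_rot: [0.028, 0.712, -0.029, 0.701]
contact_force: [0.6, 0.8, 0.2]
width: 0.005
```

send_rows([
  {"rotation":[0,0,0],"xyz":[-45,0,0],"gripper":1},
  {"rotation":[0,0,0],"xyz":[-70,0,0],"gripper":1},
])

```text
time_s: 32.8
eef_pos: [588.2, -6.2, 195.1]
eef_rot: [0.029, 0.706, -0.029, 0.707]
contact_force: [0.7, 0.5, 0.3]
width: -0.002
```

```bash
python3 look.py a21|head -1
```

```text
32.8 [588.21  -6.2  195.05] [0.67 0.54 0.33] -0.001931995318621805
```

View pics/a21.png

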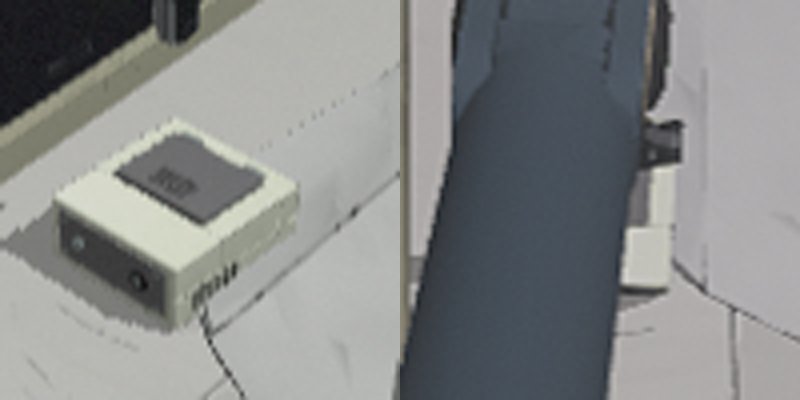

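Latched shut. I'll wait briefly, re-check that it stays shut, then hand in.

send_rows([
  {"rotation":[0,0,0],"xyz":[0,0,0],"gripper":1},
  {"rotation":[0,0,0],"xyz":[0,0,0],"gripper":1},
  {"rotation":[0,0,0],"xyz":[0,0,0],"gripper":1},
  {"rotation":[0,0,0],"xyz":[0,0,0],"gripper":1},
  {"rotation":[0,0,0],"xyz":[0,0,0],"gripper":1},
])

```text
time_s: 33.4
eef_pos: [587.4, -5.9, 191.5]
eef_rot: [0.029, 0.707, -0.029, 0.706]
contact_force: [-0.5, -0.9, 0.4]
width: 0.002
```

```bash
python3 look.py a22|head -1
python3 - <<'E'
from h import *
cv2.imwrite("pics/end.png",capture("scene")[:,:,::-1])
E
```

```text
33.4 [587.43  -5.94 191.49] [-0.5  -0.88  0.43] 0.002392956310065722
```

View pics/a22.png

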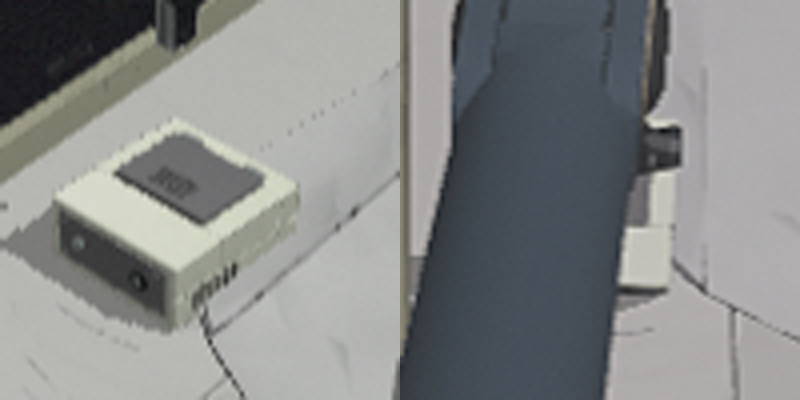

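View pics/end.png

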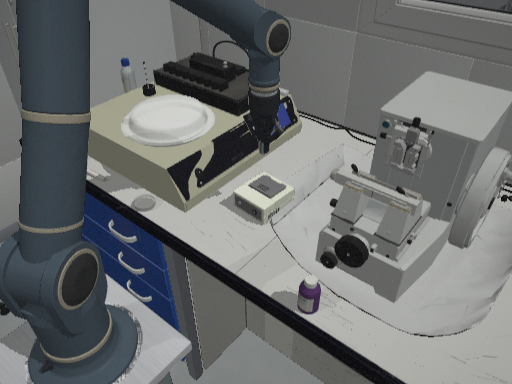

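The cover is shut level, and the unit, dish (143,202) and bottle (309,297) are at the same pixels as at the start.

```bash
python3 -c "
from station import *
print(close_job())"
```

```text
the job is handed in; nothing more can be done
None
```

The cover is latched shut again after the reset press, and I handed the job in at about 33.5 s of the 48 s allowed.

- **Opening:** I pressed the cover at its touch point to the stop (about 16 N), and it popped fully open.
- **Reset:** I pressed the button down to its stop. The tool sank about 6 mm below the button's rest height, with 22 N at the end. The button was up again in the pictures afterwards.
- **Closing:** The first three closings from fully open did not latch, nor did several extra presses with the cover nearly shut. They went up to about 40 N at the wrist, all through the fingers. My best guess is that holding longer than about 0.4 s counted as a second press and reopened the latch. The fourth closing, held for roughly 0.25 s and released quickly, latched.

**Last checks:**
- Two pictures 0.6 s apart show the cover level and staying shut, with the gripper well clear above it and the contact force near zero.
- The unit, dish and bottle are at the same place in the picture as at the start.
- I never saw the cassette in either camera view, so I could not confirm it stayed put. The tool met no unexpected force behind the unit.

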